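# Bring the compressor pump just over compression and lock it

### The arm

A 7-joint arm with a two-finger parallel gripper is mounted at the origin on the work surface. World frame = base frame: x ahead of the robot, y to its left, z up, the work surface at z = 0. Lengths are in mm, angles in rad, forces in N, time in s.
With the tool pointing down it reaches from about 400 to 875 mm from the base axis. Payload 19.3 kg.
Tool frame: the origin (TCP) lies at the very end of the fingers, on their centre line; the grasp point (between the pads) lies 19 mm behind it (grip_point_offset is the z of the grasp point in the tool frame, in mm); z points along the fingers, y is the line along which they close (so a half turn about z gives the same grasp; the last joint's range is limited). The gripper opens to 85 mm and grips with 20 to 120 N. Pads are 22 mm wide; open, the fingers measure 114 mm over their backs; the gripper's body (76 mm by 85 mm) begins 54 mm behind the grasp point. The pads swing forward as they close: fully open they stand 13 mm farther back than shut.
Start: joints at [-1.295, 0.521, -0.036, 1.599, 0.021, 1.021, -0.113], TCP at [211.862, 587.988, 231.291] pointing down, gripper open.
Joint ranges: [-2.91, 2.91], [-0.3, 2.13], [-1.5, 1.42], [0.17, 2.43], [-1.26, 4.41], [0.16, 1.93], [-2.52, 2.52]. Speed limits (rad/s): [1.89, 1.89, 2.39, 2.39, 3.01, 3.01, 3.01].

### API

Orientations are given as a 3x3 rotation matrix whose columns are the frame's x, y, z axes.
In Python, from workcell import movep, movel, goto_joints, open_gripper, clamp, wait, inverse_kinematics, read_state, camera, PlanningError, finish_job, grip_point_offset gives the robot as it stands. Calls block until the motion is done:
- movep(position, orientation): joint-space move of the TCP to a pose.
- movel(position, frame=None, max_speed=150, guard=None): straight line of the TCP; frame=None keeps the orientation; max_speed is the mean speed in mm/s. With guard (N) it stops when the force on the tool has changed by that much, and returns True; else False.
- goto_joints(angles): joint-space move.
- open_gripper() and clamp(): open the fingers fully, or close them until they stop; the grip force is fixed at half the most.
- wait(seconds).
- inverse_kinematics(position, orientation): joint angles nearest the present ones, or None.
- read_state(): the state.
- camera(name): name is "scene" or "top"; returns a dict with "image" (420x560x3 uint8, blue, green, red), "range_z" (420x560 float32, mm along the optical axis (not along the pixel's ray), 0 where there is no reading), "fx", "fy", "cx", "cy" (pixels), "dist_coeffs" ([k1, k2, p1, p2, k3] as OpenCV has them; the pictures are not rectified), "cam_to_world" (4x4, takes a point from camera to world coordinates). Camera axes: x right, y up, looking along -z (the intrinsics and any distortion apply to the point x, -y, -z); pixel columns grow to the right and rows downward; lengths in mm; the calibration is good to about 2 mm. A picture is of the moment at which its call begins.
A pose or a line that the arm cannot do raises PlanningError and nothing moves.
- finish_job(): hands the job in; it is judged then, once.
The state is a dict: "time": time; "qpos": joint angles; "qvel": joint speeds; "joint_efforts": joint torques, N m; "eef_pos": TCP position; "tool_rot": TCP orientation; "ft_force": force on the tool from outside, world axes, zero at the start; "torque": the same for the moment, N m; "finger_gap": finger opening in mm; "gripper_force": force on a finger pad.
Only numpy, scipy, OpenCV 4.12 (cv2) and the standard library are available. Lean on these libraries where they do the work, as an engineer would, in place of code of your own. Each camera call takes 0.05 s, during which the arm holds its last target. There are 200 camera calls.

### The job

Take the flywheel's handle and turn it slowly anticlockwise until you feel the compression build up, peak and give way, and stop there, just past top centre and well short of an eighth of a turn beyond it; never run on past. Then gently press the locking lever down level to hold the wheel there, and leave the other things on the bench alone.

Things in the scene. Friction and masses are not known exactly. Their poses are not given: they have to be found in the camera images.
- pump: Air-compressor pump bolted shaft-up on a ply board 390 x 405 x 18 mm, fixed to the bench. Origin: on the shaft axis at bench height. x axis along the finned cylinder (reaches 232 mm from the axis, up to 103 mm high), y towards the side with the locking lever, z up. How the wheel sits on the hidden crank differs every time: top centre cannot be seen, only felt.
- hub (a point): Point on the upright shaft axis, level with the top of the flywheel's rim, 120 mm above the bench. The flywheel is a dark steel disc 240 mm across, 24 mm thick; its hub nut stands 16 mm above this point. It turns without end, to be turned anticlockwise seen from above (white arrow on the board). Away from compression it drags with about 6 N at the handle, from the bearings.
- head (a point): Centre of the cylinder head's outer face. The cylinder gives the compression: starting 60 to 230 degrees before top centre, the push at the handle stays near 6 N until 28 degrees before top centre, rises to a peak of about 15 N at 17 degrees before it, and falls back to 6 N at top centre. Stopped on the rise, the wheel pushes back at the hand.
- handle_mid (a point): Middle (half-way up) of the turning handle: an upright black plastic cylinder, 24 mm across, 55 mm tall, standing on the flywheel 85 mm from the shaft axis, foot level with point hub. It spins freely on its pin, so the hand need not turn with it. Past top centre the cylinder drives the wheel on for 28 degrees: no push is needed there, and let go it runs on a little and stops by itself.
- lock (a joint): Locking lever of the flywheel, on the pump's board beyond the rim: 0 = raised 50 degrees (free), 0.87 = level (its stop; brake on). It stays where it is left; to press it down takes about 4 N at the tip. Starts at 0 to 0.12.
- lock_pivot (a point): Pivot of the locking lever, 52 mm above the bench; the lever reaches from here towards the pump's x axis direction, rising when free, and swings down in that upright plane (12 mm wide steel bar).
- lock_tip (a point): Centre of the lever's black end pad (34 mm long, 24 mm wide, 12 mm thick), 100 mm from the pivot. With the lever level it lies 100 mm from the pivot along the pump's x axis at the pivot's height, with 28 mm of free air between the pad and the board.
- wrench_at (a point): steel spanner, 150 mm long, lying on the ply board to the right of the pump (other bystanders on the bench around: a hammer and a tape roll to the right, a pine batten and a white glue bottle to the left, all loose). A bystander; this point is its origin
- bearing_at (a point): steel ring, 48 mm across, 15 mm high, on the board beside the cylinder. A bystander; this point is its origin
- tin_at (a point): small metal can, 56 mm across, 55 mm high, on the board beside the cylinder. A bystander; this point is its origin

How it is judged:
By the outcome, as a careful person would: the job done as asked, in the order asked, and still so for the second after the job is handed in, with the robot touching nothing.
It also fails if it takes over 72 s, if anything falls off the work surface, if the arm or the gripper's body presses on something with over 40 N, if the wrist force passes 120 N, or if a joint passes its speed limit or range.

## Working session

There is one attempt and no reset: what is moved stays moved. The work goes in short steps, each a Python script; the robot and the scene stay as the last script left them, time stands still between calls to the robot, and variables do not carry over. Pictures are saved under pics/ and viewed, at most 10 in all, crops included, and the job is handed in when it is done.

```bash
ls; mkdir -p pics; python3 - <<'E'
from workcell import *
import cv2,numpy as np
for n in("scene","top"):
    c=camera(n); cv2.imwrite(f"pics/{n}0.png",c["image"]); np.savez(f"{n}0.npz",**c)
    print(n,c["fx"],c["fy"],c["cx"],c["cy"],c["dist_coeffs"],np.round(c["cam_to_world"],3).tolist())
s=read_state();print(s["time"],s["eef_pos"],s["tool_rot"],grip_point_offset,s["ft_force"])
E
```

```text
pics
scene 445.1254180659953 445.1254180659953 278.45574395266823 206.5280784859871 [-0.09112875  0.          0.          0.          0.        ] [[-0.295, -0.711, 0.638, 1153.01], [0.956, -0.221, 0.195, 194.574], [0.002, 0.668, 0.745, 760.399], [0.0, 0.0, 0.0, 1.0]]
top 378.9779158202391 378.9779158202391 276.02993881087167 208.10508800849402 [-0.09517064  0.          0.          0.          0.        ] [[0.025, 0.991, -0.133, 490.895], [-1.0, 0.024, -0.011, 14.102], [-0.008, 0.133, 0.991, 828.874], [0.0, 0.0, 0.0, 1.0]]
0.1 [211.77929762 587.71268675 230.8046307 ] [[-9.40786362e-01  3.38999914e-01 -2.83536318e-04]
 [ 3.39000028e-01  9.40785882e-01 -9.51180592e-04]
 [-5.57031735e-05 -9.90976548e-04 -9.99999507e-01]] -18.700000000000003 [ 0.01317584 -0.34074059  1.0141982 ]
```

View pics/scene0.png

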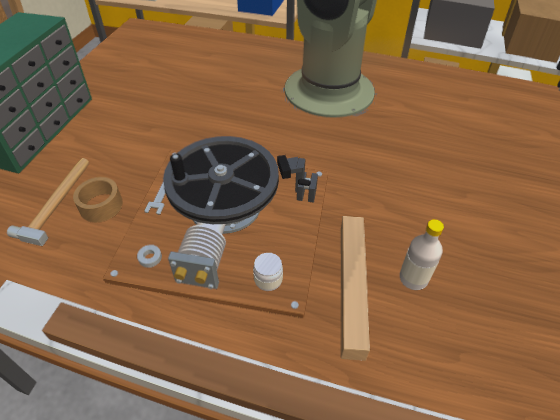

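View pics/top0.png

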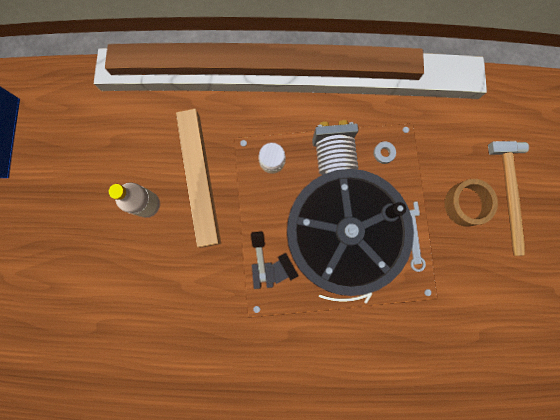

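The scene view has the wheel at (222,177), the handle at (178,166) and the lever group at (300,180). In the top view the wheel is at (351,231), the handle at (395,210), the head at (336,130), the lever pad at (258,240), its pivot near (262,275), and the brake shoe at (288,266). Next I'll measure using depth.

```bash
cat > h.py <<'E'
import cv2,numpy as np
def cloud(c):
    h,w=c["range_z"].shape
    K=np.array([[c["fx"],0,c["cx"]],[0,c["fy"],c["cy"]],[0,0,1.]])
    uv=np.stack(np.meshgrid(np.arange(w),np.arange(h)),-1).reshape(-1,1,2).astype(float)
    n=cv2.undistortPoints(uv,K,np.array(c["dist_coeffs"],float)).reshape(h,w,2)
    r=c["range_z"]; T=np.array(c["cam_to_world"])
    P=np.stack([n[...,0]*r,-n[...,1]*r,-r],-1)@T[:3,:3].T+T[:3,3]
    P[r==0]=np.nan
    return P
def circ(xy):
    A=np.c_[2*xy,np.ones(len(xy))]; s=np.linalg.lstsq(A,(xy**2).sum(1),rcond=None)[0]
    return s[:2],np.sqrt(s[2]+s[:2]@s[:2])
E
python3 - <<'E'
from h import *
C={n:dict(np.load(n+"0.npz")) for n in("top","scene")}
P=cloud(C["top"]);I=C["top"]["image"]
Z=P[...,2]
sub=np.zeros(Z.shape,bool);sub[160:305,280:425]=1
m=(sub&(abs(Z-120)<8)).astype(np.uint8)
ct=max(cv2.findContours(m,0,1)[0],key=cv2.contourArea)
hull=cv2.convexHull(ct)[:,0]
pts=P[hull[:,1],hull[:,0]]
print("rim z",np.median(pts[:,2]),circ(pts[:,:2]))
for n,(a,b,c,d) in dict(top=(160,305,280,425),scene=(130,230,150,290)).items():
    Q=cloud(C[n])[a:b,c:d].reshape(-1,3)
    h=Q[(Q[:,2]>150)];print(n,"handle",len(h),np.nanmin(h,0),np.nanmax(h,0),np.nanmedian(h,0))
    t=h[h[:,2]>170];print(len(t),t.mean(0) if len(t) else 0)
def px(n,pts):
    Q=cloud(C[n])
    for u,v in pts: print(n,(u,v),np.round(Q[v,u],0))
px("top",[(336,124),(336,130),(320,129),(355,128),(351,231),(258,236),(258,241),(261,255),(263,268),(258,278),(270,275),(288,266),(243,143),(405,130),(428,293),(257,310),(271,155),(386,152),(415,207),(418,265)])
a=[cv2.resize(C["top"]["image"][220:310,230:320],None,fx=4.4,fy=4.4,interpolation=2),cv2.resize(C["scene"]["image"][140:230,260:350],None,fx=4.4,fy=4.4,interpolation=2)]
cv2.imwrite("pics/lev.png",np.hstack(a))
E
```

```text
rim z 120.14347118621708 (array([ 546.42851002, -119.02734067]), np.float64(119.45223963464511))
top handle 185 [ 571.39204599 -205.35751703  150.88387271] [ 595.15690572 -182.66885244  180.11799275] [ 582.03747564 -191.90669092  175.28050898]
151 [ 582.71548765 -193.66773319  175.71202335]
scene handle 171 [ 572.33847976 -203.8162811   150.16188074] [ 597.29985638 -181.25808408  178.67673108] [ 590.20366023 -189.63485159  171.05107768]
88 [ 586.24012096 -191.78950723  174.47113699]
top (336, 124) [ 799. -109.    1.]
top (336, 130) [748. -94. 104.]
top (320, 129) [750. -62. 102.]
top (355, 128) [ 755. -132.  102.]
top (351, 231) [ 545. -117.  137.]
top (258, 236) [532.  53. 138.]
top (258, 241) [523.  53. 129.]
top (261, 255) [498.  48. 103.]
top (263, 268) [472.  45.  75.]
top (258, 278) [452.  55.  64.]
top (270, 275) [461.  30. 115.]
top (288, 266) [478.  -3. 123.]
top (243, 143) [743. 100.  21.]
top (405, 130) [ 783. -261.   22.]
top (428, 293) [ 425. -304.   22.]
top (257, 310) [383.  57.  18.]
top (271, 155) [702.  36.  73.]
top (386, 152) [ 732. -218.   18.]
top (415, 207) [ 608. -277.   27.]
top (418, 265) [ 484. -284.   19.]
```

View pics/lev.png

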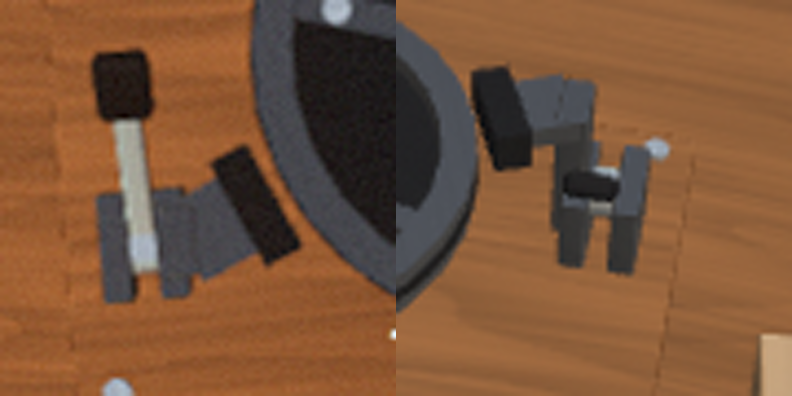

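Measured: hub (546,-119,120), handle (584,-193) which is 83 mm from the hub (85 given), pump x axis about 6.5°, and lever raised with its pivot near (460,43.5,52). These all agree with the sizes given. Next I'll choose a tool yaw that stays reachable around the whole arc.

```bash
cat >> h.py <<'E'
HUB=np.array([546.,-119.])
def R(a): # tool down, y axis at world angle a (deg)
    y=np.array([np.cos(np.radians(a)),np.sin(np.radians(a)),0]);z=np.array([0,0,-1.])
    return np.c_[np.cross(y,z),y,z]
E
python3 - <<'E'
from h import *; from workcell import *
P=cloud(dict(np.load("top0.npz")))
print("bottle top",np.nanmax(P[170:225,100:165,2]), P[192,116])
lo=np.array([-2.91,-.3,-1.5,.17,-1.26,.16,-2.52]);hi=np.array([2.91,2.13,1.42,2.43,4.41,1.93,2.52])
for a in range(-180,180,30):
    J=[inverse_kinematics([*(HUB+85*np.array([np.cos(t),np.sin(t)])),130],R(a)) for t in np.radians(np.arange(-63,200,25))]
    L=inverse_kinematics([560,55,55],R(a))
    if any(j is None for j in J): print(a,"none");continue
    print(a,min(np.minimum(np.array(j)-lo,hi-np.array(j)).min() for j in J),np.round(J[0],2),np.round(J[-1],2),L is not None)
E
```

```text
bottle top 173.99230925434904 [601.55084681 310.27799141 170.35569057]
-180 0.18445719553274054 [-0.44  1.04  1.22  1.75 -1.07  1.18 -2.03] [-0.63  0.87  1.22  2.1  -1.03  0.99 -1.96] True
-150 0.18445719553274076 [-0.44  1.04  1.22  1.75 -1.07  1.18 -1.5 ] [-0.63  0.87  1.22  2.1  -1.03  0.99 -1.44] True
-120 0.31899923815345943 [-0.37  0.9   1.01  1.74 -0.88  1.03 -1.12] [-0.54  0.71  1.01  2.1  -0.85  0.82 -1.1 ] True
-90 0.32470790801328375 [-0.24  0.76  0.73  1.74 -0.63  0.89 -0.8 ] [-0.42  0.59  0.79  2.09 -0.64  0.71 -0.78] True
-60 0.32801670044156994 [-0.21  0.74  0.69  1.74 -0.59  0.88 -0.31] [-0.4   0.57  0.75  2.09 -0.61  0.7  -0.29] True
-30 0.33035735121391463 [-0.18  0.72  0.63  1.73 -0.54  0.86  0.17] [-0.35  0.55  0.67  2.09 -0.54  0.68  0.16] True
0 0.3328459035921085 [-0.14  0.71  0.57  1.73 -0.49  0.85  0.64] [-0.28  0.52  0.58  2.09 -0.46  0.66  0.61] True
30 0.33525024669415737 [-0.11  0.69  0.52  1.73 -0.44  0.84  1.13] [-0.22  0.5   0.49  2.09 -0.38  0.64  1.05] True
60 0.33771432382609934 [-0.03  0.66  0.39  1.73 -0.32  0.82  1.55] [-0.15  0.48  0.39  2.08 -0.3   0.63  1.5 ] True
90 0.34159052629099707 [ 0.07  0.64  0.23  1.72 -0.19  0.8   1.96] [-0.03  0.46  0.23  2.08 -0.17  0.62  1.89] True
120 0.12355129548782662 [ 0.15  0.63  0.11  1.72 -0.09  0.8   2.4 ] [ 0.06  0.45  0.12  2.07 -0.09  0.62  2.33] True
150 0.013307744925702636 [ 0.96  0.99 -1.28  1.67  0.99  1.27  2.09] [ 0.93  0.67 -1.07  2.03  0.76  0.91  2.06] True
```

```bash
python3 - <<'E'
from h import *; from workcell import *
Rg=R(30)
movel([212,588,330],max_speed=200)
movep([584,-193,290],Rg); 
movel([584,-193,200],max_speed=150)
s=read_state();print(s["time"],s["eef_pos"],s["ft_force"])
hit=movel([584,-193,132],max_speed=80,guard=8)
s=read_state();print(hit,s["time"],s["eef_pos"],s["ft_force"])
if not hit:
    clamp();s=read_state();print(s["time"],s["eef_pos"],s["ft_force"],s["finger_gap"],s["gripper_force"])
c=camera("scene");cv2.imwrite("pics/g1.png",c["image"])
E
```

```text
4.525 [ 584.30536447 -193.28345304  200.79115218] [ 0.64587642  0.13326407 -0.32260813]
False 5.525 [ 584.22897529 -193.17652889  132.45389834] [ 0.08408273 -0.01060603  0.43177531]
6.1167 [ 583.92475087 -193.14326642  132.27407792] [-1.50614505  0.38541301  5.37759762] 22.854873219722954 58.40680718421936
```

View pics/g1.png

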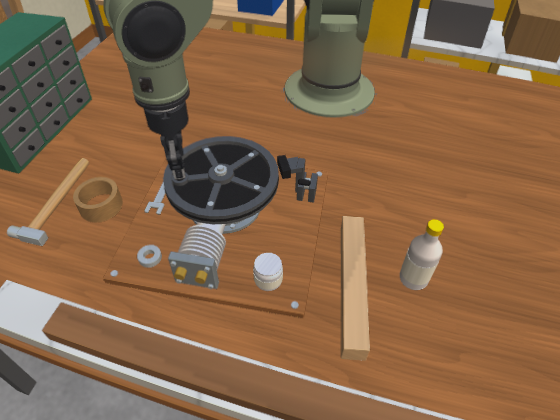

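The image shows the fingers around the handle at (178,175), and the 22.9 mm gap fits. I'll start with a short trial arc to learn the forces.

```bash
cat > turn.py <<'E'
from h import *; from workcell import *
import json,os
S=json.load(open("st.json")) if os.path.exists("st.json") else dict(log=[],r=None,f0=None)
def step(dth,speed):
    s=read_state(); p=s["eef_pos"][:2]-HUB
    if S["r"] is None: S.update(r=float(np.hypot(*p)),th=float(np.degrees(np.arctan2(p[1],p[0]))),z=float(s["eef_pos"][2]))
    S["th"]+=dth; t=np.radians(S["th"]); e=np.array([np.cos(t),np.sin(t)])
    movel([*(HUB+S["r"]*e),S["z"]],max_speed=speed)
    s=read_state(); F=np.array(s["ft_force"]); q=s["eef_pos"][:2]-HUB
    a=np.arctan2(q[1],q[0]); e=np.array([np.cos(a),np.sin(a)]); tt=np.array([-e[1],e[0]])
    push=float(-F[:2]@tt); fr=float(F[:2]@e)
    S["r"]+=float(np.clip(0.03*fr,-.4,.4))   # yield to the radial force
    S["log"].append([float(np.degrees(a)),push,fr])
    print(f"t{s['time']:.2f} cmd{S['th']:.1f} ang{np.degrees(a):.1f} r{np.hypot(*q):.2f} push{push:.1f} fr{fr:.1f} fz{F[2]:.1f} gap{s['finger_gap']:.1f}")
    json.dump(S,open("st.json","w"))
    return push,fr
E
python3 - <<'E'
from turn import *
for i in range(6):
    p,f=step(3,25)
    if abs(p)>20 or abs(f)>30: break
E
```

```text
t6.48 cmd-59.9 ang-60.1 r83.35 push4.4 fr-0.9 fz3.6 gap22.8
t6.81 cmd-56.9 ang-56.9 r83.37 push2.6 fr0.8 fz3.8 gap22.9
t7.13 cmd-53.9 ang-53.9 r83.48 push2.6 fr1.7 fz2.8 gap22.9
t7.46 cmd-50.9 ang-50.9 r83.53 push1.7 fr2.9 fz2.8 gap22.6
t7.78 cmd-47.9 ang-47.8 r83.58 push2.0 fr1.6 fz3.1 gap22.7
t8.11 cmd-44.9 ang-44.8 r83.65 push2.5 fr3.2 fz2.8 gap22.9
```

```bash
python3 - <<'E'
from turn import *
pk=0
while S["th"]<175:
    d=3 if pk<5.5 else 2
    p,f=step(d,25)
    pk=max(pk,p)
    if abs(p)>25 or abs(f)>30: print("abort");break
    if pk>8 and p<3.5: print("past peak");break
E
```

```text
t8.43 cmd-41.9 ang-41.8 r83.78 push2.7 fr3.5 fz3.2 gap22.7
t8.76 cmd-38.9 ang-38.9 r83.85 push2.6 fr3.8 fz3.4 gap22.7
t9.08 cmd-35.9 ang-35.8 r83.92 push3.3 fr3.9 fz3.1 gap22.5
t9.41 cmd-32.9 ang-32.8 r84.06 push2.5 fr4.1 fz3.4 gap22.5
t9.73 cmd-29.9 ang-29.8 r84.21 push3.2 fr3.5 fz4.9 gap22.5
t10.06 cmd-26.9 ang-26.8 r84.30 push3.6 fr3.8 fz3.1 gap22.7
t10.38 cmd-23.9 ang-23.8 r84.40 push2.8 fr3.0 fz3.4 gap22.5
t10.71 cmd-20.9 ang-20.8 r84.53 push2.9 fr4.0 fz3.0 gap22.7
t11.03 cmd-17.9 ang-17.8 r84.65 push2.6 fr3.4 fz3.8 gap22.9
t11.36 cmd-14.9 ang-14.8 r84.78 push3.1 fr3.3 fz3.4 gap22.9
t11.68 cmd-11.9 ang-11.7 r84.91 push3.5 fr4.3 fz3.5 gap22.8
t12.01 cmd-8.9 ang-8.8 r85.01 push4.3 fr4.1 fz4.4 gap22.8
t12.33 cmd-5.9 ang-6.2 r85.11 push6.4 fr4.1 fz3.1 gap23.0
t12.60 cmd-3.9 ang-4.5 r85.15 push9.6 fr4.3 fz2.1 gap23.0
t12.87 cmd-1.9 ang-2.8 r85.17 push11.1 fr2.9 fz2.3 gap22.5
t13.13 cmd0.1 ang-0.9 r85.25 push11.3 fr2.7 fz1.5 gap22.8
t13.40 cmd2.1 ang1.0 r85.30 push12.5 fr3.3 fz1.1 gap22.8
t13.67 cmd4.1 ang3.0 r85.35 push12.6 fr2.6 fz1.0 gap22.7
t13.93 cmd6.1 ang5.1 r85.44 push13.2 fr2.8 fz0.3 gap23.0
t14.20 cmd8.1 ang7.2 r85.49 push12.8 fr1.8 fz1.7 gap22.5
t14.47 cmd10.1 ang9.3 r85.58 push10.0 fr2.4 fz1.9 gap22.5
t14.73 cmd12.1 ang11.4 r85.68 push9.9 fr1.5 fz2.0 gap22.9
t15.00 cmd14.1 ang13.7 r85.77 push7.2 fr1.1 fz3.1 gap22.0
t15.27 cmd16.1 ang15.9 r85.86 push6.8 fr1.3 fz4.3 gap22.7
t15.53 cmd18.1 ang18.1 r85.95 push5.4 fr0.6 fz4.7 gap22.4
t15.80 cmd20.1 ang20.3 r86.05 push1.8 fr0.4 fz5.3 gap22.6
past peak
```

Onset (about -8°), peak (about 4°) and the return to baseline (about 20°) all put top centre at about 20.5°. I'll go on in small steps to about 26°, where the push has given way.

```bash
python3 - <<'E'
from turn import *
for i in range(4):
    p,f=step(1.5,20)
wait(.3); s=read_state();print(s["ft_force"],s["eef_pos"])
E
```

```text
t16.06 cmd21.6 ang21.9 r86.11 push1.5 fr1.0 fz6.6 gap22.8
t16.32 cmd23.1 ang23.5 r86.17 push1.5 fr1.2 fz7.1 gap22.6
t16.57 cmd24.6 ang25.2 r86.26 push-1.4 fr0.2 fz7.6 gap22.9
t16.83 cmd26.1 ang26.8 r86.33 push-1.4 fr0.3 fz9.1 gap22.6
[0.82656166 2.39725504 8.2435786 ] [623.05387719 -80.0940637  132.29852843]
```

```bash
python3 - <<'E'
from h import *; from workcell import *
open_gripper(); s=read_state();print(s["time"],s["ft_force"])
p=s["eef_pos"]; movel([p[0],p[1],290],max_speed=150)
piv=np.array([460,43.5])
movep([527,51,290],R(96.5)); clamp()
s=read_state();print(s["time"],s["eef_pos"],s["finger_gap"])
for n in("scene","top"):
    c=camera(n);np.savez(n+"2.npz",**c); cv2.imwrite(f"pics/{n}2.png",c["image"])
    P=cloud(c).reshape(-1,3)
    d=P[:,:2]-HUB; k=(np.hypot(*d.T)<110)&(np.hypot(*d.T)>55)&(P[:,2]>150)&(P[:,2]<182)
    q=P[k];m=(np.nanmin(q,0)+np.nanmax(q,0))/2; m2=np.median(q,0)-[*HUB,0]
    m=m-[*HUB,0];print(n,k.sum(),m,np.degrees(np.arctan2(m[1],m[0])),np.degrees(np.arctan2(m2[1],m2[0])))
E
```

```text
17.7667 [-0.97028191  0.4163866  -0.96239896]
20.5 [527.03321994  51.01120381 290.04497336] -0.04096576454412755
scene 196 [ 79.07990741  39.09169873 164.06230223] 26.304643122644954 26.100878393830936
top 55 [ 76.45136271  30.91080412 166.71585572] 22.01446151545602 22.847879018873186
```

View pics/scene2.png

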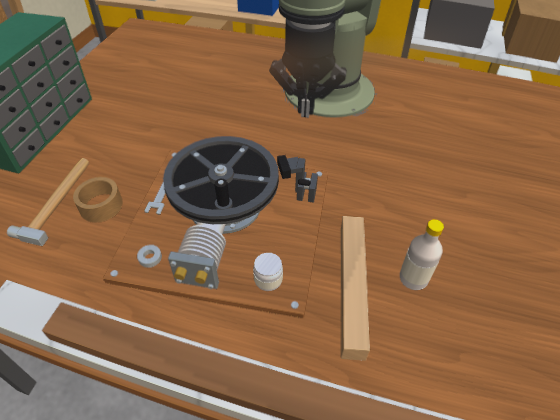

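The handle, at (222,192) in the scene view, stayed at about 26°, so the wheel did not run on. The lever is still raised at (300,185) and the gripper is shut above it. Next I'll press the lever.

```bash
cat > press.py <<'E'
from h import *; from workcell import *
piv=np.array([460,43.5]);dx=np.array([np.cos(np.radians(6.7)),np.sin(np.radians(6.7))])
def tcp(phi,dz=0):
    f=np.radians(phi);c,s=np.cos(f),np.sin(f)
    return [*(piv+dx*(100*c-6*s-11)),52+100*s+6*c+dz]
def rep(l=""):
    s=read_state();print(l,round(s["time"],2),np.round(s["eef_pos"],1),np.round(s["ft_force"],1))
E
python3 - <<'E'
from press import *
p=tcp(50); movel([p[0],p[1],165],max_speed=150); movel(tcp(50,4),max_speed=40,guard=5);rep("start")
for f in range(45,4,-5):
    h=movel(tcp(f),max_speed=30,guard=20);rep(f"{f} {h}")
    if h:break
E
```

```text
start 22.46 [508.4  49.1 136.6] [-0.  -0.   0.3]
45 False 23.0 [515.   49.8 126.8] [-0.4  0.1  0.1]
40 False 23.44 [521.4  50.7 120.7] [-0.6 -0.4 -0.8]
35 False 23.88 [527.1  51.4 114.1] [ 0.1 -0.4 -0.4]
30 False 24.32 [532.1  52.  107. ] [ 0.1  0.  -0.3]
25 False 24.77 [536.6  52.5  99.5] [ 0.6  0.4 -0.4]
20 False 25.21 [540.4  52.9  91.6] [-0.4  0.7 -0.3]
15 False 25.65 [543.4  53.3  83.5] [ 0.2 -0.6  1.3]
10 False 26.09 [545.8  53.5  75.1] [-0.1 -0.  -0.1]
5 False 26.53 [547.4  53.8  66.5] [-0.3 -1.  -0.3]
```

```bash
python3 - <<'E'
from press import *
c=camera("scene");T=c["image"][120:240,150:350];cv2.imwrite("pics/p3.png",cv2.resize(T,None,fx=4,fy=4,interpolation=2))
E
```

```text
(no output)
```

View pics/p3.png

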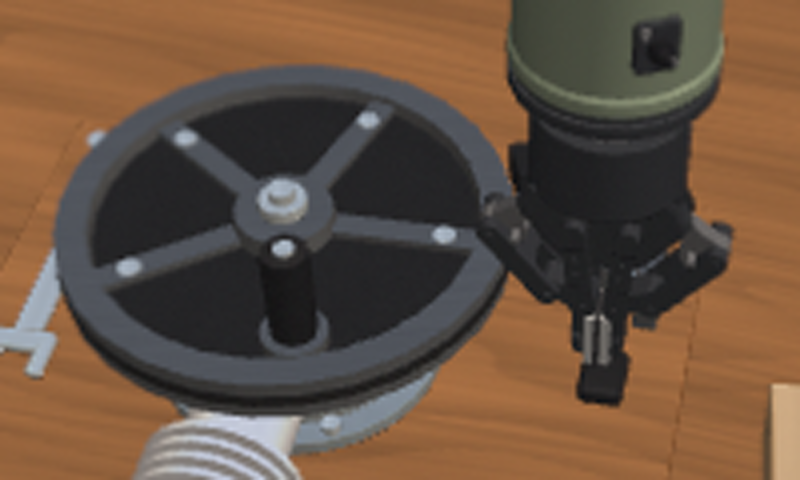

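The pad at (600,375) in the crop is under the fingertips and nearly level, and the wheel hasn't moved. I'll finish the press gently under guard.

```bash
python3 - <<'E'
from press import *
h=movel(tcp(0,1),max_speed=20,guard=14);rep(h)
if not h:
    h=movel(tcp(0,-5),max_speed=10,guard=12);rep(h)
E
```

```text
False 27.12 [548.3  53.9  58.9] [0.4 0.7 1.3]
True 27.42 [548.5  53.9  58.2] [-1.9  1.1 11.3]
```

```bash
python3 - <<'E'
from press import *
h=movel(tcp(0,-5),max_speed=8,guard=8);rep(h)
p=read_state()["eef_pos"]
movel([p[0],p[1],200],max_speed=120); movel([400,250,300],max_speed=250);rep()
c=camera("scene");T=c["image"][120:240,150:350];cv2.imwrite("pics/f.png",cv2.resize(T,None,fx=4,fy=4,interpolation=2))
c=camera("top");P=cloud(c);k=(P[...,0]>535)&(P[...,0]<585)&(P[...,1]>40)&(P[...,1]<70)&(P[...,2]>40)&(P[...,2]<150)
print("pad",k.sum(),np.median(P[k],0),np.min(P[k],0),np.max(P[k],0))
Q=P.reshape(-1,3);d=np.hypot(*(Q[:,:2]-HUB).T);q=Q[(d<110)&(d>55)&(Q[:,2]>150)];m=(q.min(0)+q.max(0))/2;print(m,np.degrees(np.arctan2(*(m[:2]-HUB)[::-1])))
E
```

```text
True 27.64 [548.5  53.9  58.2] [-1.9  0.7 10.3]
 30.18 [400.3 249.1 299.7] [ 0.2  0.2 -0.8]
pad 198 [554.58248406  56.4701684   58.54691268] [536.32196729  45.7740793   49.19450748] [573.68576444  69.11134616  62.46532205]
[622.15109315 -80.76404963 164.95632019] 26.661519550896994
```

View pics/f.png

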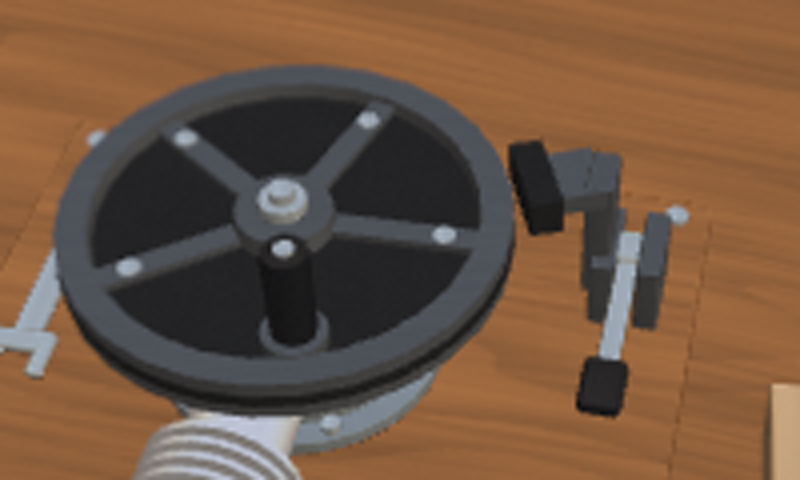

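The lever is level (pad top 58.5 mm against 58 expected, pad at (602,388) in the crop). The handle is still at 26.7° and the arm is clear, so I'll hand in.

```bash
python3 -c "
from workcell import *
print(finish_job())"
```

```text
the job is handed in; nothing more can be done
None
```

I handed the job in at about 30 s: the flywheel rests about 6° past the top centre I felt, the locking lever is pressed level, and I didn't touch the other things on the bench.

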